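Hang the routing templates on their hook in order of size

ROBOT

A 6-joint arm with a two-finger parallel gripper is mounted at the origin on the work surface. World frame = base frame: x ahead of the robot, y to its left, z up, the work surface at z = 0. Lengths are in m, angles in rad, forces in N, time in s.
With the tool pointing down it reaches from about 0.35 to 0.975 m from the base axis. Payload 7.1 kg.
Tool frame: the origin (TCP) lies at the very end of the fingers, on their centre line; the grasp point (between the pads) lies bot.grip_depth behind it (bot.grip_depth is the distance from the TCP to the grasp point, in m); z points along the fingers, y is the direction in which the jaws open and shut (so a half turn about z gives the same grasp; the last joint's range is limited). The gripper opens to 88 mm and grips with 3 to 60 N. Pads are 20 mm wide; open, the fingers measure 115 mm over their backs; the gripper's body (75 mm by 178 mm) begins 61 mm behind the grasp point.
Start: joints at [1.232, 0.423, 1.63, -0, 1.089, -0.019], TCP at [0.196, 0.593, 0.223] pointing down, gripper open.
Joint ranges: [-3, 3], [-0.9, 2.11], [0.09, 2.58], [-1.31, 4.45], [0.11, 2.69], [-2.54, 2.54]. Speed limits (rad/s): [2.39, 2.39, 3.01, 3.14, 3.14, 3.14].

INTERFACE

Orientations are given as a unit quaternion [x, y, z, w].
In Python, from workcell import bot gives the robot as it stands. The module is installed in compiled form; this text tells all that it offers. Calls block until the motion is done:
- bot.reach(position, orientation): joint-space move of the TCP to a pose.
- bot.move_l(position, rot=None, rate=0.15): straight line of the TCP; rot=None keeps the orientation; rate is the mean speed in m/s.
- bot.goto_joints(angles): joint-space move.
- bot.gripper_to(opening, squeeze=None): finger opening in m; squeeze is the grip in N (None keeps the last); returns when the fingers have stopped.
- bot.hold(seconds).
- bot.solve_ik(position, orientation): joint angles nearest the present ones, or None.
- bot.state(): the state.
- bot.grab_frame(name): name is "side" or "top"; returns the picture (400x640x3 uint8, red, green, blue); there is no depth.
- bot.get_calibration(name): a dict with "fx", "fy", "cx", "cy" (pixels), "k1" (the pictures are not rectified: a ray, as slopes to the right and down, at radius r is drawn at 1 + k1 r^2 times it, then the intrinsics apply), "origin" and "rotation" of the camera in the world. Camera axes: x right, y up, looking along -z (the intrinsics and any distortion apply to the point x, -y, -z); pixel columns grow to the right and rows downward; lengths in m; the calibration is good to about 2 mm. A picture is of the moment at which its call begins. get_calibration takes no time and is no camera call.
A pose or a line that the arm cannot do raises bot.IKError and nothing moves.
- bot.hand_in(): hands the job in, once; it reports no verdict.
The state is a dict: "t": time; "joints": joint angles; "joint_velocities": joint speeds; "joint_torque": joint torques, N m; "tcp_pos": TCP position; "eef_rot": TCP orientation; "force": force on the tool from outside, world axes, zero at the start; "ft_torque": the same for the moment, N m; "width": finger opening in m.
Only numpy, scipy, OpenCV 4.12 (cv2) and the standard library are available. Lean on these libraries where they do the work, as an engineer would, in place of code of your own. Each camera call takes 0.05 s, during which the arm holds its last target.

TASK

Take the three plywood routing templates out of the rack and hang them gently by their holes on the hook, one at a time: the smallest first, then the middle one, then the largest. Slide each one back along the bar and press it home with a push of about 8 N (hold it a moment, and never more than 20 N) against the rubber-faced stop or the template before it, so that in the end all three hang freely, square and face to face against the stop. Let go of them and leave the glue bottle, cup and offcut where they are.

Things in the scene. Friction and masses are not known exactly. Their poses are not given: they have to be found in the camera images.
- template_small: smallest template: upright plywood plate, 12 mm thick (x = +-6 mm), 80 mm wide along y, z up, 80 g +-30%. Origin in its hanging hole, mid-thickness, on the bar's axis once it hangs; from there: bottom edge 58 mm below, shoulders 18 mm above, top of the 44 mm wide handle tab (centred, 12 mm thick) 46 mm above. Same hole as the middle one.
- template_medium: middle template: upright plywood plate, 12 mm thick (x = +-6 mm), 95 mm wide along y, z up, 120 g +-30%. Origin in its hanging hole, mid-thickness, on the bar's axis once it hangs; from there: bottom edge 74 mm below, shoulders 22 mm above, top of the 44 mm wide handle tab (centred, 12 mm thick) 74 mm above. Hole: 22 mm wide, floor 20 mm below origin, roof a 90 degree peak that centres on the bar.
- template_large: largest template: upright plywood plate, 12 mm thick (x = +-6 mm), 110 mm wide along y, z up, 170 g +-30%. Origin in its hanging hole, mid-thickness, on the bar's axis once it hangs; from there: bottom edge 90 mm below, shoulders 26 mm above, top of the 44 mm wide handle tab (centred, 12 mm thick) 102 mm above. Same hole as the middle one.
- hook: fixed hook stand: base 170 x 130 x 16 mm, steel post, level round steel bar of 12 mm diameter. Origin on the table under the bar, z up. The bar's axis is at y = 0, z = 150 mm, from the post (front at x = 45 mm, top at z = 164 mm) to the free end at x = -92 mm. Templates go on at the free end and are pushed towards +x. It is rigid.
- hook_tip (a point): top of the upturned lip, 12 mm in diameter, at the bar's free end (hook frame x = -92 mm, y = 0, z = 162 mm; its back is at x = -86 mm). To pass it a template's origin must be about 10 mm (7 to 13) above the bar's axis. Fingers gripping only the top 20 mm of a tab pass above all that already hangs, as each tab ends 28 mm higher than the one behind.
- bar_root (a point): the bar's axis where it meets the post (hook frame x = 45 mm, z = 150 mm). Before it on the bar is a firmly clamped stop: its rubber-faced plate, 56 mm wide, 36 mm high, faces the free end on a damped spring (2 N/mm, 6 mm travel, then hard). Where it is clamped is not measured: the plate's front is anywhere from hook x = -10 to +14 mm, to be seen or felt.
- rack: the fixed wooden rack, 80 x 380 x 40 mm, in which the templates stand in a row, in any order, about 120 mm apart, their planes along its length. Origin at the centre of its underside, y along its length, z up. One groove, 14 mm wide and 28 mm deep, runs along it at x = 0, with its floor at z = 12 mm.
- glue: bystander: white glue bottle, 60 mm diameter, 150 mm tall, origin at the centre of its underside.
- cup: bystander: steel cup, 80 mm diameter, 90 mm tall, origin at the centre of its underside.
- offcut: bystander: wooden offcut, 50 x 90 x 40 mm, origin at the centre of its underside.
Things that resemble listed ones, but are neither listed nor needed, are in the scene too. What is shaped like the template_large but yellow is not meant. Leave any yellow look-alike of the template_medium alone.

How it is judged:
On the way, in this order (a step that is already met when the one before it is completed fails the run):
1. the smallest template is pressed against the stop with more than 4 N, on the bar (contact force between template_small and cushion_c0 above 4 N and z of template_small in the frame of hook between 0.14 and 0.16 m), for 0.2 s.
2. the middle template is pressed against the smallest with more than 4 N, on the bar (contact force between template_medium and template_small above 4 N and z of template_medium in the frame of hook between 0.14 and 0.16 m and y of template_medium in the frame of hook between -0.01 and 0.01 m), for 0.2 s.
3. the largest template is pressed against the middle one with more than 4 N, on the bar (contact force between template_large and template_medium above 4 N and z of template_large in the frame of hook between 0.14 and 0.16 m and y of template_large in the frame of hook between -0.01 and 0.01 m), for 0.2 s.
At the end, for the whole second after the job is handed in: All three hang still on the bar, origins within 6 mm sideways and 5 mm in height of its axis, upright and square within 0.12 rad: the smallest against the stop's plate (gap under 3 mm), the middle one against it and the largest against that (gaps under 2.5 mm) (y of template_small in the frame of hook between -0.006 and 0.006 m and z of template_small in the frame of hook between 0.145 and 0.155 m and angle between each of template_small, template_medium, template_large's own z axis and vertical below 0.12 rad and angle between the x axis of each of template_small, template_medium, template_large and the x axis of hook, either way round below 0.12 rad and linear speed of each of template_small, template_medium, template_large below 0.02 m/s and y of template_medium in the frame of hook between -0.006 and 0.006 m and z of template_medium in the frame of hook between 0.145 and 0.155 m and y of template_large in the frame of hook between -0.006 and 0.006 m and z of template_large in the frame of hook between 0.145 and 0.155 m and x of cushion_c0 in the frame of template_small between -0.011 and 0.011 m and x of template_medium in the frame of template_small between -0.0145 and 0.0145 m and x of template_large in the frame of template_medium between -0.0145 and 0.0145 m and x of template_small in the frame of hook below 0.03 m and x of template_large in the frame of hook above -0.075 m); the robot touches nothing.
It fails at once if a template is pressed on the stop's plate or on another template with more than 20 N (contact force between any of template_small, template_medium, template_large and cushion_c0 above 20 N or contact force between any of template_medium, template_large and template_small above 20 N or contact force between template_large and template_medium above 20 N).
It fails at once if a template is forced onto the hook with more than 45 N in all (contact force between any of template_small, template_medium, template_large and hook above 45 N).
It fails at once if the glue bottle, cup or offcut is shifted by more than 20 mm (distance of any of glue, cup, offcut from where it was at the start of the episode above 0.02 m).
It also fails if it takes over 72 s, if anything falls off the work surface, if the arm or the gripper's body presses on something with over 40 N, if the wrist force passes 120 N, or if a joint passes its speed limit or range.

## Working session

There is one attempt and no reset: what is moved stays moved. The work goes in short steps, each a Python script; the robot and the scene stay as the last script left them, time stands still between calls to the robot, and variables do not carry over. Pictures are saved under pics/ and viewed, and the job is handed in when it is done.

```bash
mkdir -p pics; ls; python3 - <<'E'
from workcell import bot
import cv2
for n in("side","top"):
    im=bot.grab_frame(n); cv2.imwrite(f"pics/{n}0.png",im[:,:,::-1]); print(n,bot.get_calibration(n))
print(bot.state(), bot.grip_depth)
E
```

```text
pics
side {'fx': 362.92410255931503, 'fy': 362.92410255931503, 'cx': 321.5594443219178, 'cy': 195.9264918801644, 'k1': -0.023954206968848854, 'origin': array([0.35449906, 0.69091595, 0.47597276]), 'rotation': array([-0.07021962,  0.50855293,  0.85181032, -0.10422239])}
top {'fx': 433.44244032183116, 'fy': 433.44244032183116, 'cx': 320.6837704908833, 'cy': 196.778339167925, 'k1': -0.06652548896900759, 'origin': array([0.43354936, 0.04096896, 1.16967258]), 'rotation': array([-0.03954732,  0.04133379,  0.70719492, -0.70470056])}
{'t': 0.1, 'joints': array([ 1.23202112e+00,  4.23745243e-01,  1.63061640e+00, -2.82816806e-05,
        1.08861803e+00, -1.90084728e-02]), 'joint_velocities': array([-0.00104971, -0.00058445, -0.00326479, -0.00036767,  0.00042046,
        0.00020172]), 'joint_torque': array([ 5.19615460e-04, -5.45616353e+01, -2.74325609e+01,  6.44970476e-02,
        1.88517506e-02, -4.89409149e-05]), 'tcp_pos': array([0.19628341, 0.59283873, 0.22199031]), 'eef_rot': array([ 1.59196540e-01,  9.87246666e-01, -6.84666492e-04, -1.11077596e-04]), 'force': array([ 0.4423303 ,  0.69842835, -0.07549153]), 'ft_torque': array([-0.00937167, -0.05061782, -0.0522522 ]), 'width': 0.0877897129682293} 0.0187
```

View pics/side0.png

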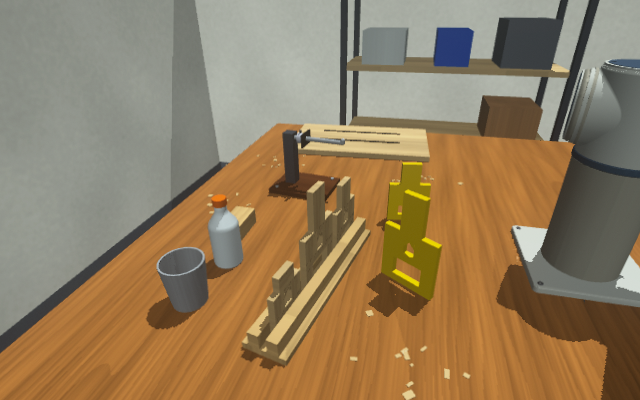

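View pics/top0.png

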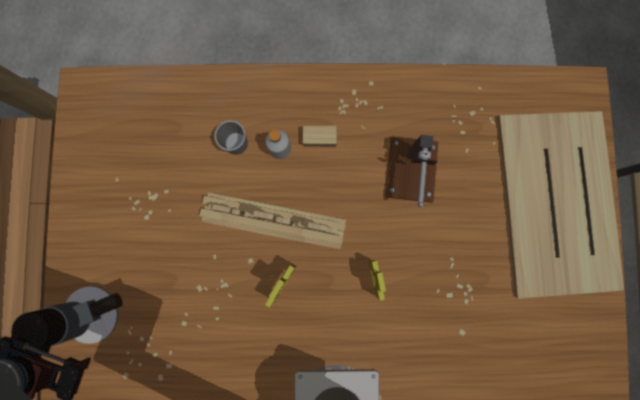

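```bash
cat > h.py <<'E'
import numpy as np, cv2
from scipy.spatial.transform import Rotation as R
from workcell import bot
C={n:bot.get_calibration(n) for n in("side","top")}
def proj(n,P):
    c=C[n];p=R.from_quat(c['rotation']).inv().apply(np.atleast_2d(P)-c['origin'])
    x=p[:,0]/-p[:,2];y=-p[:,1]/-p[:,2];r2=x*x+y*y;f=1+c['k1']*r2
    return np.c_[c['fx']*x*f+c['cx'],c['fy']*y*f+c['cy']]
def ray(n,uv):
    c=C[n];uv=np.atleast_2d(np.array(uv,float))
    K=np.array([[c['fx'],0,c['cx']],[0,c['fy'],c['cy']],[0,0,1]])
    q=cv2.undistortPoints(uv[:,None],K,np.array([c['k1'],0,0,0,0.]))[:,0]
    d=np.c_[q[:,0],-q[:,1],-np.ones(len(q))]
    return c['origin'],R.from_quat(c['rotation']).apply(d)
def onz(n,uv,z):
    o,d=ray(n,uv);return o+d*((z-o[2])/d[:,2])[:,None]
def tri(uvs,uvt):
    o1,d1=ray("side",uvs);o2,d2=ray("top",uvt);d1=d1[0]/np.linalg.norm(d1);d2=d2[0]/np.linalg.norm(d2)
    s=np.linalg.lstsq(np.c_[d1,-d2],o2-o1,rcond=None)[0]
    a=o1+s[0]*d1;b=o2+s[1]*d2
    return (a+b)/2,np.linalg.norm(a-b)
def crop(n,im,x0,y0,w,h,s,name,grid=20):
    k=cv2.resize(im[y0:y0+h,x0:x0+w,::-1],None,fx=s,fy=s,interpolation=cv2.INTER_CUBIC)
    k=np.ascontiguousarray(k)
    for x in range(x0-x0%-grid if 0 else (x0+grid-1)//grid*grid,x0+w,grid):
        cv2.putText(k,str(x),((x-x0)*s,8),0,.33,(0,0,255),1);cv2.line(k,((x-x0)*s,10),((x-x0)*s,14),(0,0,255),1)
    for y in range((y0+grid-1)//grid*grid,y0+h,grid):
        cv2.putText(k,str(y),(0,(y-y0)*s+4),0,.33,(0,0,255),1);cv2.line(k,(22,(y-y0)*s),(28,(y-y0)*s),(0,0,255),1)
    cv2.imwrite("pics/"+name,k)
E
python3 - <<'E'
from h import *
s=cv2.imread("pics/side0.png")[:,:,::-1];t=cv2.imread("pics/top0.png")[:,:,::-1]
crop("s",s,240,170,140,190,3,"c1.png");crop("t",t,195,185,160,70,5,"c2.png");crop("s",s,260,115,100,90,6,"c3.png");crop("t",t,380,125,70,90,6,"c4.png")
E
```

```text
(no output)
```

View pics/c1.png

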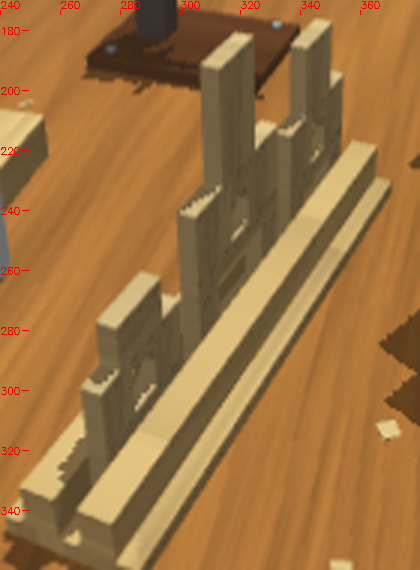

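View pics/c2.png

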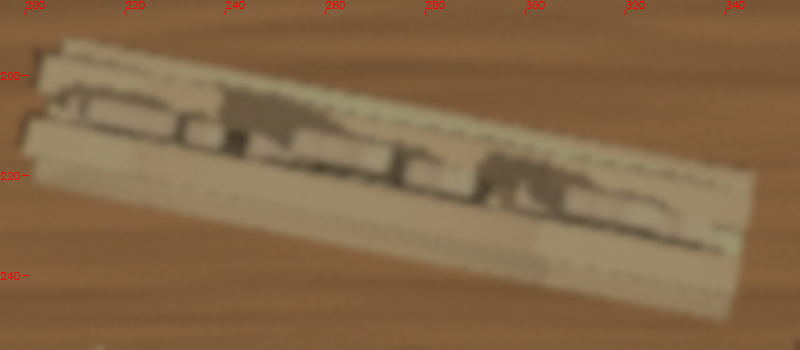

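View pics/c3.png

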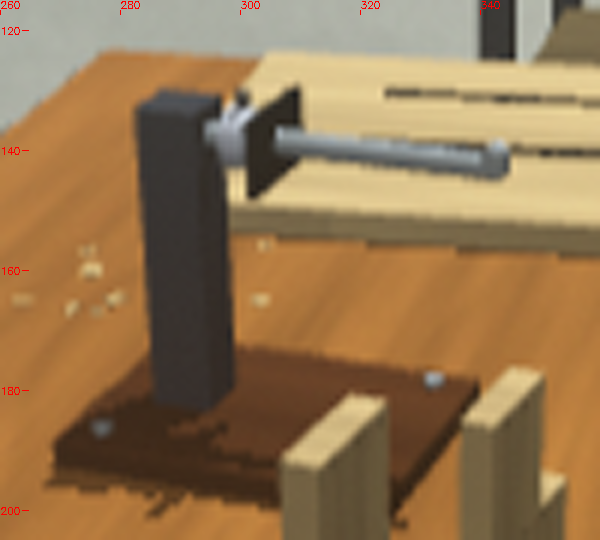

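View pics/c4.png

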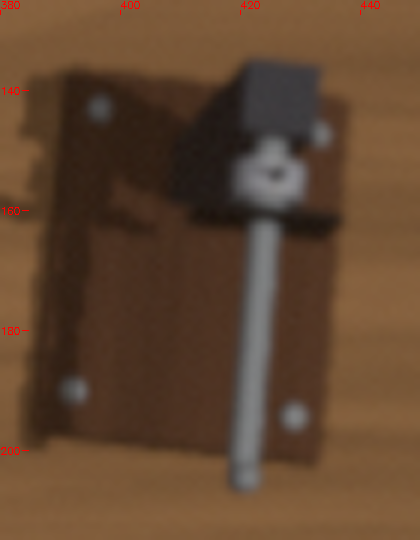

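```bash
python3 - <<'E'
from h import *
s=cv2.imread("pics/side0.png")[:,:,::-1];t=cv2.imread("pics/top0.png")[:,:,::-1]
crop("s",s,262,255,60,50,10,"d1.png",5);crop("s",s,300,172,60,40,12,"d2.png",5);
crop("t",t,205,195,75,35,10,"d3.png",5);crop("t",t,270,205,80,45,10,"d4.png",5)
E
```

```text
(no output)
```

View pics/d1.png

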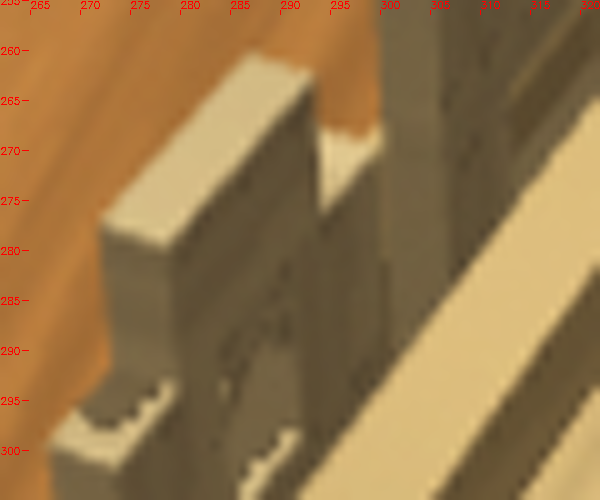

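View pics/d2.png

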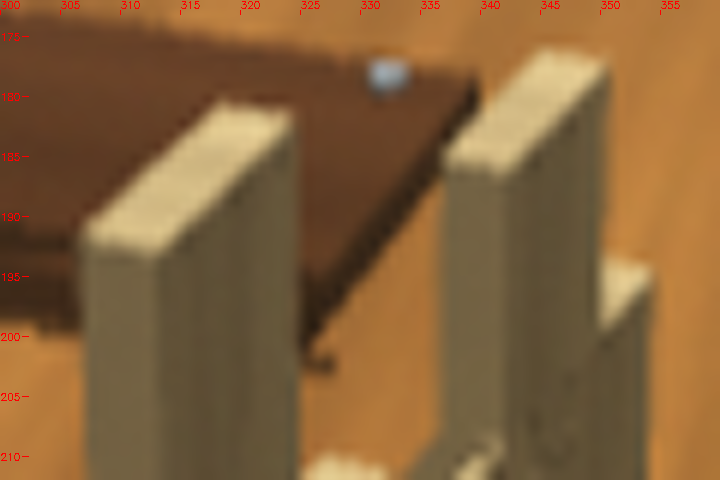

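View pics/d3.png

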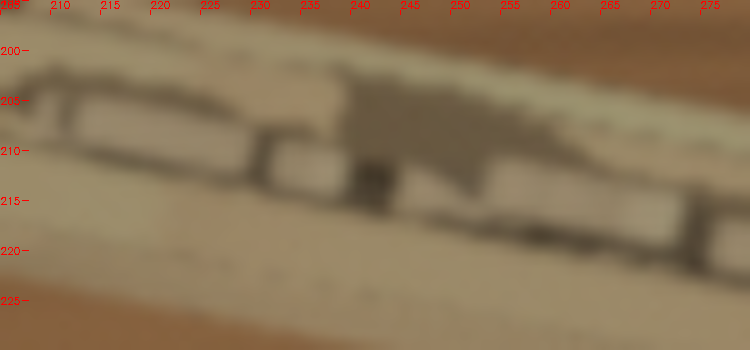

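View pics/d4.png

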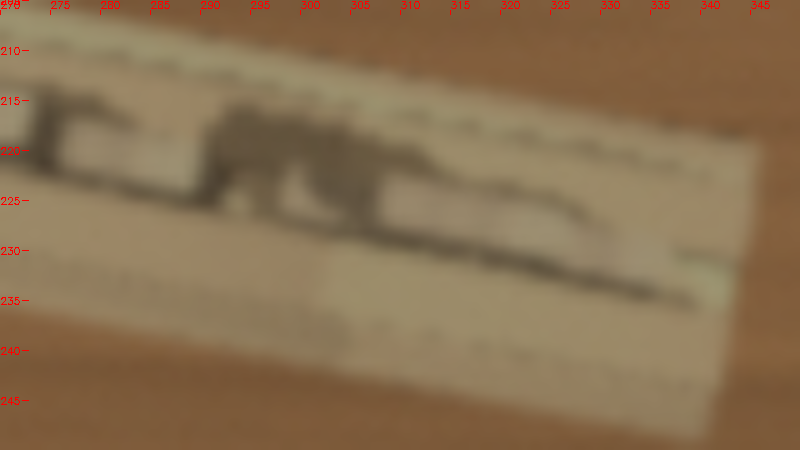

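```bash
python3 - <<'E'
from h import *
np.set_printoptions(precision=4,suppress=True)
S={'small':([(272.2,276.8),(279,279.8),(293.4,262.3),(287,260.2)],.116),
'large':([(307.1,190.75),(313.2,193),(324.6,181.6),(318.5,180.3)],.204),
'medium':([(336.9,185.2),(342.3,186.6),(350.7,177.4),(345.4,176.2)],.160)}
for k,(p,z) in S.items():
    q=onz("side",np.array(p),z)[:,:2]
    l=(q[2]+q[3]-q[0]-q[1])/2; print(k,q.mean(0),'len',np.linalg.norm(l),'thk',np.linalg.norm(q[1]-q[0]),np.linalg.norm(q[2]-q[3]),'yaw',np.degrees(np.arctan2(l[0],-l[1])), 'topproj',proj("top",np.r_[q.mean(0),z]))
t=cv2.imread("pics/top0.png")[:,:,::-1]
# rack outline in top
T={'small tab':[(211.8,203.5),(210.5,208.8),(229,213.3),(230,207.5)]}
rk=onz("top",np.array([(209.,192.5),(345.5,218.5),(340.,249.),(202.,221.)]),.04);print('rack',rk)
E
python3 - <<'E'
import sys;sys.path.insert(0,'.')
from h import *
t=cv2.imread("pics/top0.png")[:,:,::-1].astype(int)
for r in (165,175,185,195): print(r,t[r,414:432].tolist())
print(t[155:163,424].tolist(), t[196:212,421].tolist())
E
```

```text
small [0.5243 0.2858] len 0.043863687636776914 thk 0.012764583233875495 0.011812147081842722 yaw -10.710087249560516 topproj [[219.4564 209.4332]]
large [0.5018 0.1701] len 0.0440669265798189 thk 0.012977109736535843 0.011786983607823147 yaw -10.37430759730939 topproj [[261.7695 215.986 ]]
medium [0.4773 0.052 ] len 0.04502241785934379 thk 0.011991769040603763 0.01202841373034549 yaw -10.549023612889442 topproj [[314.8601 227.6717]]
rack [[ 0.5758  0.3323  0.04  ]
 [ 0.5061 -0.0267  0.04  ]
 [ 0.427  -0.0117  0.04  ]
 [ 0.5006  0.3489  0.04  ]]
165 [[75, 49, 34], [78, 53, 37], [77, 50, 34], [76, 49, 32], [77, 52, 35], [76, 50, 35], [75, 54, 43], [80, 73, 69], [102, 101, 101], [119, 121, 121], [124, 125, 126], [114, 113, 112], [93, 82, 77], [78, 56, 43], [72, 48, 32], [69, 45, 31], [69, 45, 30], [68, 45, 30]]
175 [[75, 49, 33], [77, 50, 33], [77, 51, 33], [77, 50, 33], [77, 51, 34], [76, 54, 41], [79, 70, 65], [98, 98, 97], [118, 119, 120], [125, 126, 127], [117, 115, 115], [98, 88, 84], [85, 63, 51], [79, 52, 35], [78, 51, 35], [77, 51, 32], [78, 51, 35], [82, 54, 37]]
185 [[79, 53, 
[... 217 characters left out ...]
3, 38], [81, 54, 37], [81, 53, 37]]
195 [[79, 52, 34], [79, 52, 36], [80, 53, 36], [77, 52, 37], [78, 63, 57], [93, 90, 88], [114, 115, 115], [126, 128, 128], [124, 124, 124], [111, 106, 105], [89, 70, 62], [79, 53, 38], [78, 58, 48], [95, 87, 83], [113, 110, 109], [118, 116, 114], [106, 98, 93], [90, 71, 60]]
[[133, 132, 135], [133, 132, 134], [121, 121, 122], [106, 106, 106], [79, 79, 78], [52, 49, 47], [68, 66, 65], [102, 103, 103]] [[127, 128, 129], [126, 127, 128], [126, 127, 127], [127, 127, 129], [124, 125, 126], [117, 118, 118], [109, 109, 109], [115, 115, 115], [122, 123, 122], [116, 115, 115], [108, 97, 91], [118, 91, 69], [127, 93, 61], [130, 94, 60], [132, 96, 61], [133, 97, 62]]
```

```bash
python3 - <<'E'
from h import *
np.set_printoptions(precision=4,suppress=True)
t=cv2.imread("pics/top0.png")[:,:,::-1].astype(float)
P=[]
for r in range(165,200):
    row=t[r,412:430]; w=np.clip(row[:,2]-45,0,None)   # blue: grey bar vs brown
    c0=423.9-(r-165)*.09; u=np.arange(412,430); w=w*(abs(u-c0)<5); P.append(((w*u).sum()/w.sum(),r))
P=np.array(P);Q=onz("top",P,.152)[:,:2]
d=np.polyfit(Q[:,0],Q[:,1],1);print('bar y=',d,'yaw deg',np.degrees(np.arctan(d[0])),'resid',np.std(Q[:,1]-np.polyval(d,Q[:,0])))
print('end lip front (row205.5)',onz("top",[(421,205.7)],.160),'post front',onz("top",[(426,147.8)],.164),'plate',onz("top",[(424,160.3)],.156))
# side
s=cv2.imread("pics/side0.png")[:,:,::-1]
# bar axis px in side at cols 310..335 
B=[]
for u in range(308,336):
    col=s[130:152,u].astype(float)
    B.append((u,[int(x) for x in col.mean(1)]))
for b in B[::6]:print(b[0],b[1])
print(proj("side",np.array([[.55,np.polyval(d,.55),.15],[.48,np.polyval(d,.48),.15]])))
print('cup,glue',onz("top",[(230,137),(275,135)],.09))
print('lip side', onz("side",[(341.5,139.)],.162))
E
```

```text
bar y= [-0.1167 -0.1356] yaw deg -6.658749401514291 resid 0.00015294175630518807
end lip front (row205.5) [[ 0.5277 -0.1974  0.16  ]] post front [[ 0.6656 -0.2128  0.164 ]] plate [[ 0.6369 -0.2089  0.156 ]]
308 [52, 43, 43, 42, 43, 43, 105, 150, 135, 102, 76, 51, 40, 138, 177, 178, 189, 193, 191, 153, 106, 97]
314 [196, 191, 184, 181, 178, 180, 180, 178, 161, 127, 96, 109, 165, 189, 185, 181, 186, 192, 194, 166, 117, 97]
320 [196, 194, 187, 183, 180, 179, 180, 161, 157, 148, 113, 90, 126, 175, 187, 184, 184, 189, 192, 188, 147, 103]
326 [86, 152, 189, 186, 185, 179, 181, 161, 142, 154, 138, 105, 84, 150, 188, 186, 187, 188, 191, 190, 156, 110]
332 [111, 153, 193, 186, 187, 182, 180, 180, 127, 140, 167, 129, 98, 92, 155, 187, 189, 191, 190, 188, 175, 133]
[[335.5367 141.2716]
 [361.4009 144.2979]]
cup,glue [[0.7123 0.2694 0.09  ]
 [0.7169 0.1541 0.09  ]]
lip side [[ 0.5315 -0.1871  0.162 ]]
```

```bash
cat >> h.py <<'E'
np.set_printoptions(precision=4,suppress=True)
TAB={'small':.046,'medium':.074,'large':.102}; BOT={'small':.058,'medium':.074,'large':.090}
POS={'small':(.5253,.2843),'large':(.5028,.1686),'medium':(.4783,.0505)}
YR=np.radians(-10.55); YH=np.radians(-6.66); HO=np.array([.622,-.2068]); G=.022
FLIP=0
def quat(yaw):
    yaw=yaw+np.pi*FLIP
    z=np.array([0,0,-1.]);y=np.array([np.cos(yaw),np.sin(yaw),0]);x=np.cross(y,z)
    return R.from_matrix(np.c_[x,y,z]).as_quat()
def hk(hx,hy=0.):
    return HO+np.array([np.cos(YH)*hx-np.sin(YH)*hy,np.sin(YH)*hx+np.cos(YH)*hy])
def hp(k,hx,oz,hy=0.):  # tcp position for template k with origin at hook hx,hy, world height oz
    return np.r_[hk(hx,hy),oz+TAB[k]-G]
HX=np.array([np.cos(YH),np.sin(YH),0])
def fx(n=1):
    return np.mean([bot.state()['force'] for _ in range(n)],0)
E
python3 - <<'E'
import h
from h import *
for F in (0,1):
    h.FLIP=F
    for k in TAB:
        for p,q in ((np.r_[POS[k],.012+BOT[k]+TAB[k]-G],quat(YR)),(np.r_[POS[k],.40],quat(YR)),(hp(k,-.13,.16),quat(YH)),(hp(k,.01,.152),quat(YH))):
            print(F,k,p,bot.solve_ik(p,q))
E
```

```text
0 small [0.5253 0.2843 0.094 ] [ 0.4761  0.5534  1.7693 -0.      0.8189  0.6603]
0 small [0.5253 0.2843 0.4   ] [ 0.4761  0.2326  1.4916 -0.      1.4174  0.6603]
0 small [ 0.4929 -0.1917  0.184 ] [-0.3935  0.3346  1.8729 -0.      0.9341 -0.2772]
0 small [ 0.6319 -0.208   0.176 ] [-0.3358  0.5325  1.568  -0.      1.0411 -0.2196]
0 medium [0.4783 0.0505 0.138 ] [ 0.0804  0.3427  2.0046 -0.      0.7943  0.2646]
0 medium [0.4783 0.0505 0.4   ] [ 0.0804  0.0329  1.7233 -0.      1.3854  0.2646]
0 medium [ 0.4929 -0.1917  0.212 ] [-0.3935  0.2964  1.851  -0.      0.9942 -0.2772]
0 medium [ 0.6319 -0.208   0.204 ] [-0.3358  0.5016  1.5488 -0.      1.0912 -0.2196]
0 large [0.5028 0.1686 0.182 ] [ 0.3011  0.3395  1.8713 -0.      0.9309  0.4852]
0 large [0.5028 0.1686 0.4   ] [ 0.3011  0.1185  1.6298 -0.      1.3933  0.4852]
0 large [ 0.4929 -0.1917  0.24  ] [-0.3935  0.261   1.8262 -0.      1.0545 -0.2772]
0 large [ 0.6319 -0.208   0.232 ] [-0.3358  0.4727  1.5269 -0.      1.142  -0.2196]
1 small [0.5253 0.2843 0.094 ] [ 0.4761  0.5534  1.7693 -0.      0.8189 -2.4813]
1 small [0.5253 0.2843 0.4   ] [ 0.4761  0.2326  1.4916 -0.      1.4174 -2.4813]
1 small [ 0.4929 -0.1917  0.184 ] None
1 small [ 0.6319 -0.208   0.176 ] None
1 medium [0.4783 0.0505 0.138 ] None
1 medium [0.4783 0.0505 0.4   ] None
1 medium [ 0.4929 -0.1917  0.212 ] None
1 medium [ 0.6319 -0.208   0.204 ] None
1 large [0.5028 0.1686 0.182 ] None
1 large [0.5028 0.1686 0.4   ] None
1 large [ 0.4929 -0.1917  0.24  ] None
1 large [ 0.6319 -0.208   0.232 ] None
```

```bash
python3 - <<'E'
from h import *
k='small';p=np.r_[POS[k],.012+BOT[k]+TAB[k]-G]
bot.reach(p+[0,0,.06],quat(YR)); print(bot.state()['t'])
cv2.imwrite("pics/side1.png",bot.grab_frame("side")[:,:,::-1])
bot.move_l(p,rate=.1); print(bot.state()['t'],bot.state()['tcp_pos'],bot.state()['force'])
bot.gripper_to(0.0,25); s=bot.state();print(s['t'],s['width'],s['force'])
f=bot.grab_frame("side");cv2.imwrite("pics/side2.png",f[:,:,::-1])
E
```

```text
1.775
2.575 [0.5256 0.2845 0.0942] [-0.2061  0.5923  0.4748]
3.725 0.011623863618339713 [ 0.2351  0.332  -0.1471]
```

View pics/side2.png

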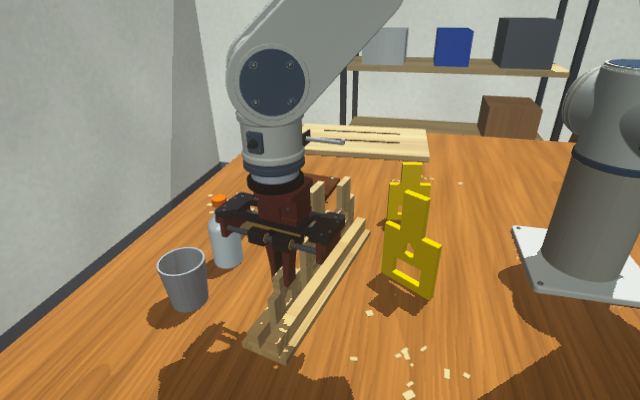

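```bash
python3 - <<'E'
from h import *
k='small';p=np.r_[POS[k],.012+BOT[k]+TAB[k]-G]
bot.move_l(p+[0,0,.05],rate=.12)
bot.move_l(p+[0,0,.23],rate=.3); print(bot.state()['t'])
q=hp(k,-.13,.160); 
bot.reach(np.r_[q[:2],.30],quat(YH)); print(bot.state()['t'])
bot.move_l(q,rate=.2)
s=bot.state();print(s['t'],s['width'],s['force'],s['tcp_pos'],q)
for n in("side","top"): cv2.imwrite(f"pics/{n}3.png",bot.grab_frame(n)[:,:,::-1])
a=cv2.imread("pics/side3.png")[:,:,::-1];crop("s",a,250,90,130,130,6,"e1.png",10)
a=cv2.imread("pics/top3.png")[:,:,::-1];crop("t",a,380,125,100,110,6,"e2.png",10)
E
```

```text
5.0917
6.8333
7.5667 0.011864193005001116 [-0.2123 -1.1134 -0.5827] [ 0.4937 -0.1917  0.1847] [ 0.4929 -0.1917  0.184 ]
```

View pics/e1.png

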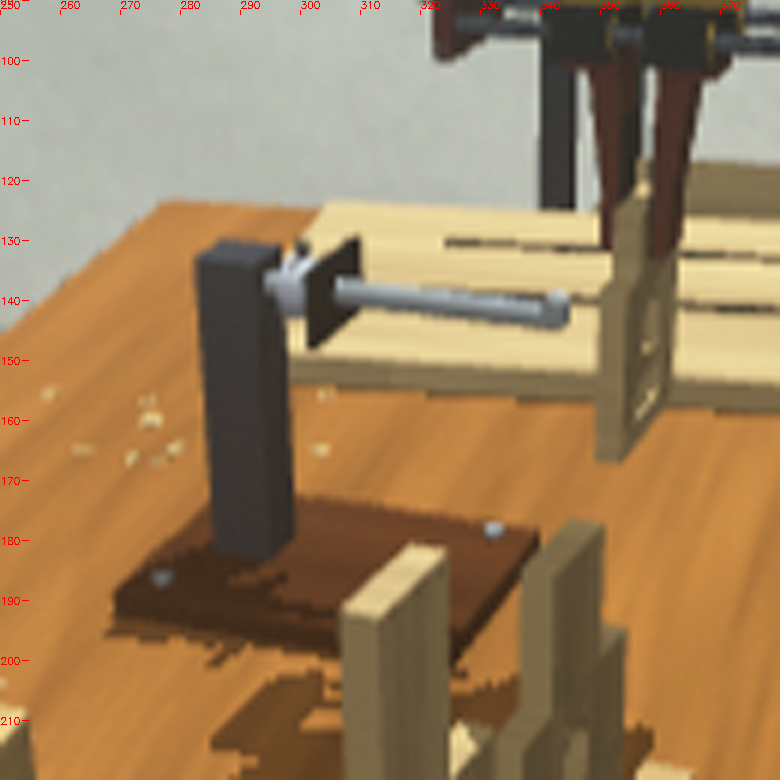

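View pics/e2.png

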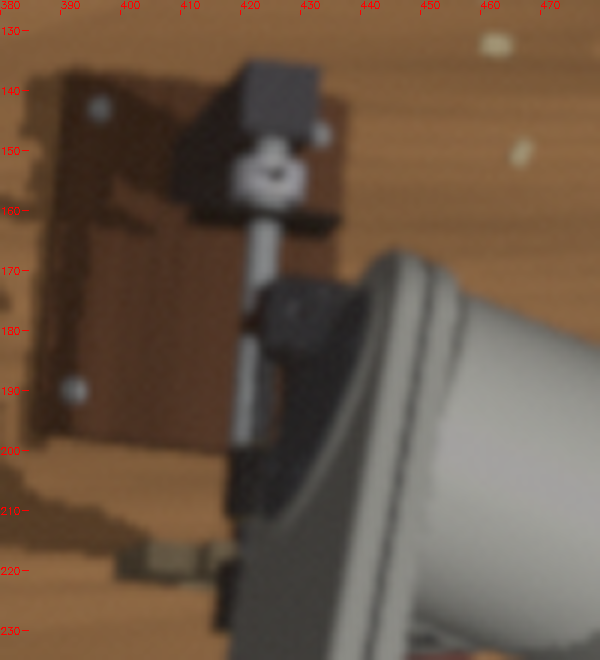

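```bash
python3 - <<'E'
from h import *
a=cv2.imread("pics/side3.png")
S=8;x0,y0,w,hh=335,115,50,60
im=cv2.resize(a[y0:y0+hh,x0:x0+w],None,fx=S,fy=S,interpolation=cv2.INTER_CUBIC)
def o(dx,dy,dz): return np.r_[hk(-.13+.0007+dx,dy),.1607+dz]
pts=[o(dx,dy,dz) for dx in(-.006,.006) for dy,dz in((.04,-.058),(.04,.018),(-.04,-.058),(-.04,.018),(0,.0085),(.011,-.020),(-.011,-.020),(.022,.046),(-.022,.046))]
uv=proj("side",np.array(pts));print(uv[:9])
for i,(u,v) in enumerate(uv): cv2.circle(im,(int((u-x0+.5)*S),int((v-y0+.5)*S)),2,(0,0,255) if i<9 else (255,0,0),-1)
cv2.imwrite("pics/e3.png",im)
E
```

```text
[[353.4831 166.8726]
 [354.336  138.4016]
 [361.8957 155.7504]
 [362.9983 128.8349]
 [358.6952 137.0209]
 [357.1365 148.982 ]
 [359.4812 146.1312]
 [356.7486 125.213 ]
 [361.5608 120.3105]]
```

View pics/e3.png

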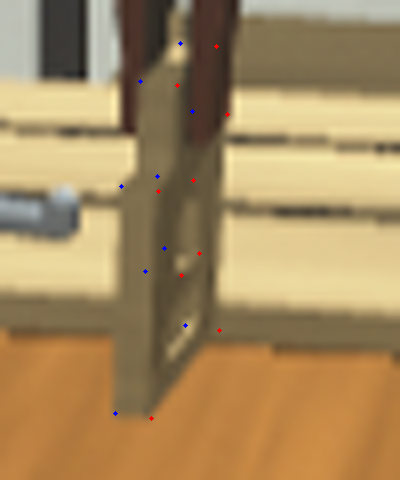

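```bash
python3 - <<'E'
from h import *
a=cv2.imread("pics/side3.png");b=cv2.imread("pics/top3.png")
def draw(n,img,pts,x0,y0,w,hh,S,name):
    im=cv2.resize(img[y0:y0+hh,x0:x0+w],None,fx=S,fy=S,interpolation=cv2.INTER_CUBIC)
    for u,v in proj(n,np.array(pts)): cv2.circle(im,(int((u-x0+.5)*S),int((v-y0+.5)*S)),2,(0,0,255),-1)
    cv2.imwrite("pics/"+name,im)
def o(dx,dy,dz): return np.r_[hk(-.13+.0007+dx,dy),.1607+dz]
bar=[np.r_[hk(x,0),.15] for x in np.arange(-.086,.0,.01)]+[np.r_[hk(-.092,0),.162]]
tt=[o(dx,.04,.018) for dx in (-.006,.006)]+[o(dx,.022,.018) for dx in (-.006,.006)]
draw("side",a,bar,290,120,60,40,10,"f1.png")
draw("top",b,bar+tt,385,150,60,80,8,"f2.png")
E
```

```text
(no output)
```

View pics/f1.png

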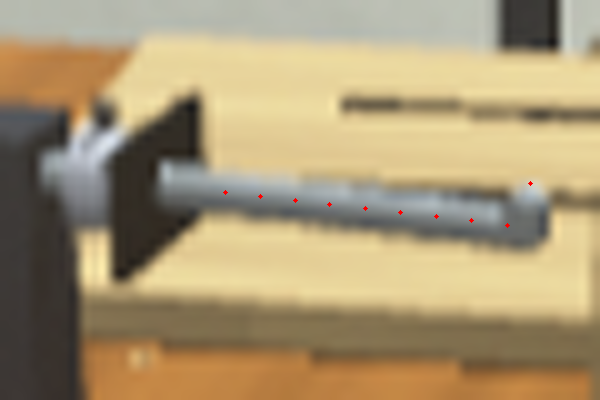

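View pics/f2.png

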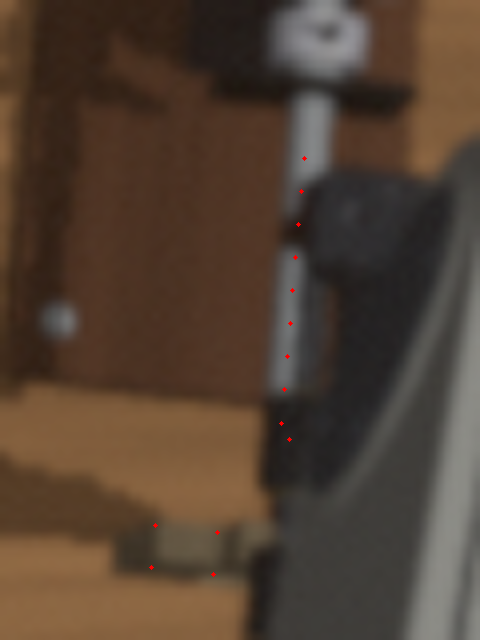

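```bash
cat >> h.py <<'E'
def insert(k):
    bot.move_l(hp(k,-.070,.1597),rate=.08); s=bot.state();print('past lip',s['t'],s['force'],s['tcp_pos'])
    if np.linalg.norm(s['force'])>8: raise SystemExit('snag')
    bot.move_l(hp(k,-.070,.1520),rate=.05); s=bot.state();print('lowered',s['t'],s['force'],s['tcp_pos'])
def press(k,h0,hmax,oz=.152,target=8.,step=.002):
    bot.move_l(hp(k,h0,oz),rate=.08); f0=np.mean([bot.state()['force'] for _ in range(3)],0)@HX
    print('tare',f0,bot.state()['t'])
    hx=h0
    while hx<hmax:
        hx+=step if True else 0
        bot.move_l(hp(k,hx,oz),rate=.02); bot.hold(.05); s=bot.state(); f=-(s['force']@HX-f0); print('%.4f %.2f'%(hx,f),s['force'],'%.2f'%s['t'])
        if f>1.2: step=min(step,.001)
        if f>target: break
    return hx,f,f0
E
python3 - <<'E'
from h import *
k='small'
insert(k)
hx,f,f0=press(k,-.006,.020,target=6.8)
bot.hold(.3);s=bot.state();print(-(s['force']@HX-f0),s['t'])
E
```

```text
past lip 8.5667 [ 0.1174 -0.3435 -0.7575] [ 0.552  -0.1985  0.1835]
lowered 8.8667 [-0.3322 -0.0937 -0.9368] [ 0.5519 -0.1986  0.1755]
tare 0.4516504710348687 9.8167
-0.0040 1.16 [-0.786  -0.6153 -0.8112] 10.12
-0.0020 0.23 [ 0.252   0.2257 -1.7713] 10.42
0.0000 0.43 [ 0.1175  0.8403 -1.0988] 10.72
0.0020 0.95 [-0.4576  0.3699 -1.951 ] 11.02
0.0040 0.60 [-0.0785  0.6255 -0.9088] 11.32
0.0060 2.20 [-1.7733 -0.0899 -1.2733] 11.62
0.0070 3.51 [-3.0341  0.381   0.2171] 11.92
0.0080 5.09 [-4.5715  0.8201  1.8552] 12.22
0.0090 6.50 [-6.036   0.45    2.4275] 12.52
0.0100 7.93 [-7.459   0.5861  3.5456] 12.82
8.265905393580852 13.1167
```

```bash
cat >> h.py <<'E'
def release(k,hx,oz=.1502):
    bot.move_l(hp(k,hx,.152),rate=.015); print('backed',bot.state()['force'])
    bot.move_l(hp(k,hx,oz),rate=.02); s=bot.state();print('lowered',s['force'],s['t'])
    bot.gripper_to(.045); s=bot.state();print('open',s['force'],s['t'],s['width'])
    bot.move_l(hp(k,hx,oz)+[0,0,.06],rate=.25); print(bot.state()['t'])
E
python3 - <<'E'
from h import *
release('small',.0057)
q=np.r_[POS['medium'],.30]
bot.reach(q,quat(YR)); print(bot.state()['t'],bot.state()['force'])
for n in("side","top"): cv2.imwrite(f"pics/{n}4.png",bot.grab_frame(n)[:,:,::-1])
a=cv2.imread("pics/side4.png")[:,:,::-1];crop("s",a,250,90,130,130,6,"g1.png",10)
a=cv2.imread("pics/top4.png")[:,:,::-1];crop("t",a,380,125,80,90,7,"g2.png",10)
E
```

```text
backed [-2.1008  0.2265 -1.6636]
lowered [-0.7284  0.5824 -0.8282] 13.8
open [0.6711 0.0314 0.1114] 14.4917 0.04483467073778055
14.8833
16.05 [ 0.552 -1.055 -0.437]
```

View pics/g1.png

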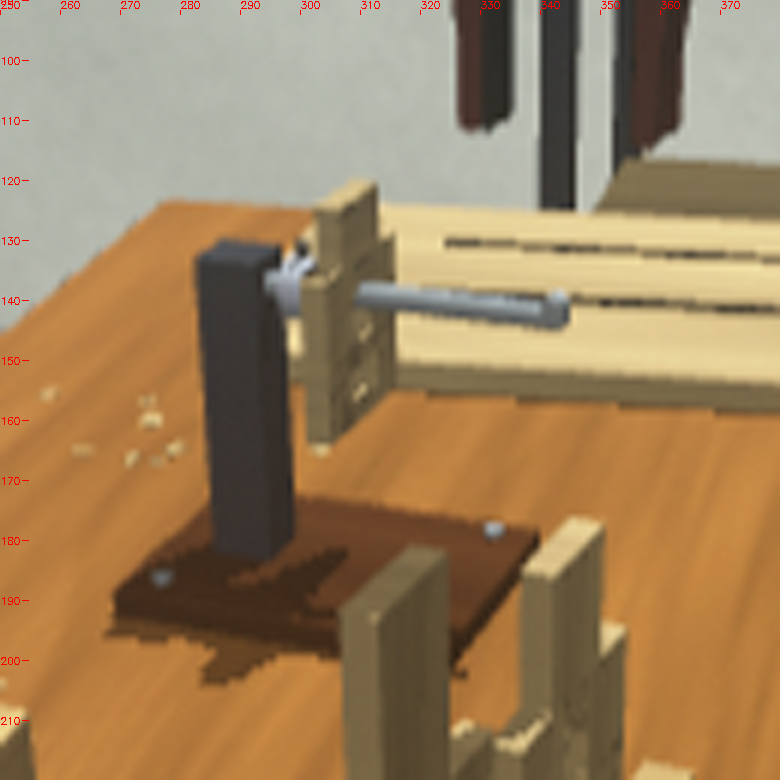

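View pics/g2.png

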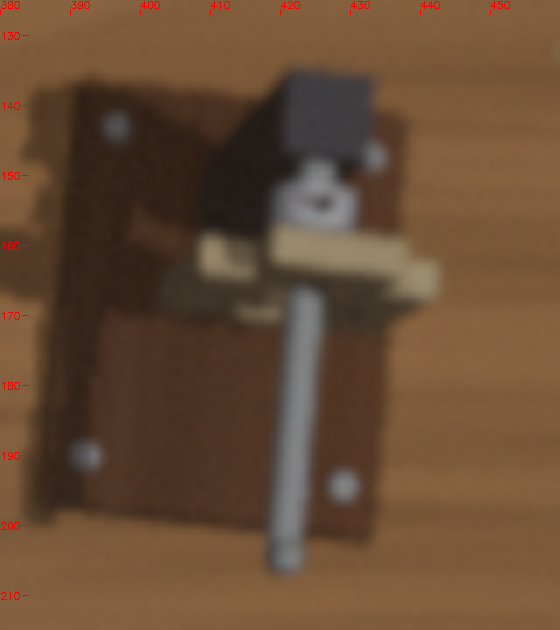

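```bash
cat >> h.py <<'E'
def fetch(k):
    p=np.r_[POS[k],.012+BOT[k]+TAB[k]-G]
    bot.move_l(p+[0,0,.03],rate=.25); bot.move_l(p,rate=.1); s=bot.state();print('at',s['t'],s['force'])
    bot.gripper_to(0.,25); s=bot.state();print('grip',s['t'],s['width'],s['force'])
    if not .009<s['width']<.015: raise SystemExit('grip?')
    bot.move_l(p+[0,0,.05],rate=.12); bot.move_l(p+[0,0,.1],rate=.25)
    bot.reach(hp(k,-.13,.1597),quat(YH)); s=bot.state();print('prehook',s['t'],s['width'],s['force'],s['tcp_pos']-hp(k,-.13,.1597))
E
python3 - <<'E'
from h import *
fetch('medium')
for n in("side","top"): cv2.imwrite(f"pics/{n}5.png",bot.grab_frame(n)[:,:,::-1])
a=cv2.imread("pics/side5.png")[:,:,::-1];crop("s",a,250,90,130,130,6,"i1.png",10)
a=cv2.imread("pics/top5.png")[:,:,::-1];crop("t",a,380,145,80,90,7,"i2.png",10)
E
```

```text
at 17.275 [-0.9935 -0.5775  0.5918]
grip 17.8833 0.011734986011983828 [-0.814  -0.2866  2.1177]
prehook 19.7667 0.011916492076199617 [ 1.2112  0.6529 -0.7378] [-0.0005  0.0009 -0.0008]
```

View pics/i1.png

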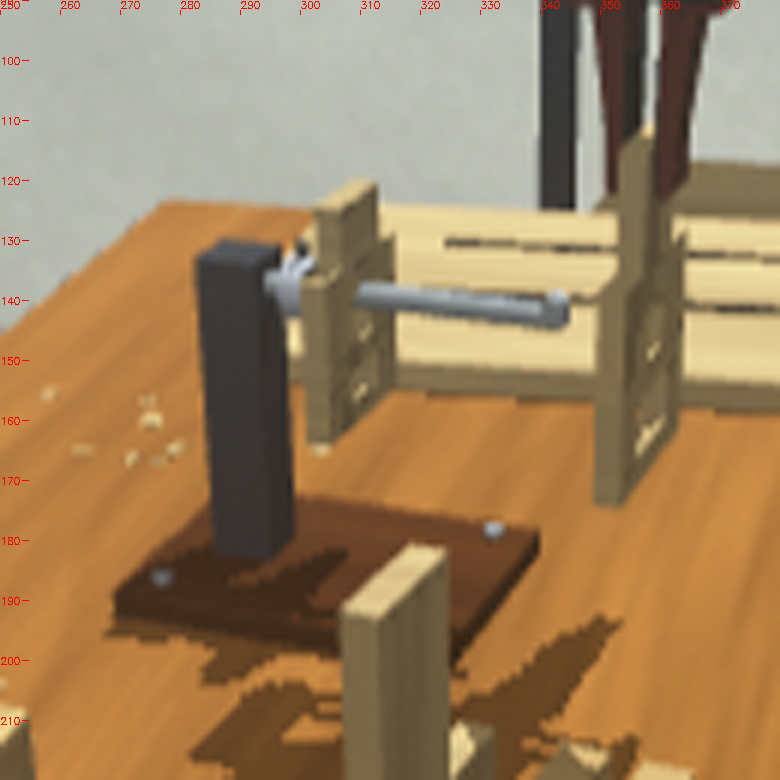

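View pics/i2.png

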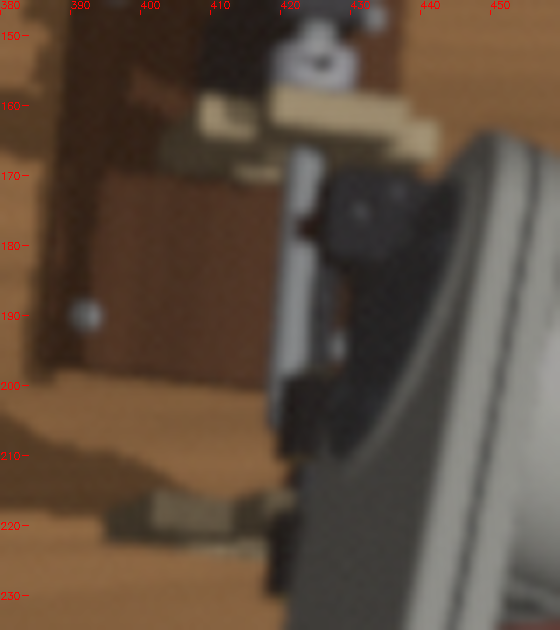

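```bash
python3 - <<'E'
from h import *
k='medium'
insert(k)
hx,f,f0=press(k,-.0125,.004,target=7.2)
bot.hold(.3);s=bot.state();print(-(s['force']@HX-f0),s['t'])
E
```

```text
past lip 20.7667 [-0.1205 -1.6877 -1.3439] [ 0.552  -0.1986  0.2115]
lowered 21.0667 [ 0.7408  1.8248 -0.9415] [ 0.5522 -0.1983  0.2038]
tare 1.6986407779754353 21.9333
-0.0105 3.29 [-1.3385  2.3005  0.6253] 22.23
-0.0095 5.06 [-3.0394  2.9764  0.9436] 22.53
-0.0085 3.65 [-1.6962  2.2744  1.3726] 22.83
-0.0075 3.26 [-1.3481  1.9601  0.8647] 23.13
-0.0065 4.44 [-2.4503  2.63    2.0762] 23.43
-0.0055 6.69 [-4.5807  3.8393  2.2288] 23.73
-0.0045 8.45 [-6.3887  3.5167  3.5626] 24.03
8.331910638649212 24.3333
```

```bash
python3 - <<'E'
from h import *
k='medium'
bot.move_l(hp(k,-.0033,.152),rate=.02);bot.hold(.35);s=bot.state();print(s['force'],s['force']@HX,s['t'])
# back off, see the force
for hx in (-.005,-.0068):
    bot.move_l(hp(k,hx,.152),rate=.02);s=bot.state();print(hx,s['force'],s['force']@HX,s['t'])
# centre sideways
bot.move_l(hp(k,-.0068,.152,.0015),rate=.02);bot.hold(.05);s=bot.state();print(s['force'],s['t'])
E
```

```text
[-9.2187  3.2525  5.579 ] -9.53374875078389 24.9333
-0.005 [-4.371   3.0881  2.9082] -4.699616143983484 25.1833
-0.0068 [0.8104 1.783  0.06  ] 0.5981732333444675 25.4333
[ 0.2303  0.058  -1.2581] 25.7333
```

```bash
python3 - <<'E'
from h import *
k='medium';hx=-.0064;hy=.0015
bot.move_l(hp(k,hx,.1505,hy),rate=.02);s=bot.state();print(s['force'],s['t'])
bot.gripper_to(.045);s=bot.state();print(s['force'],s['t'])
bot.move_l(hp(k,hx,.1505,hy)+[0,0,.06],rate=.25)
bot.reach(np.r_[POS['large'],.30],quat(YR)); print(bot.state()['t'],bot.state()['force'])
for n in("side","top"): cv2.imwrite(f"pics/{n}6.png",bot.grab_frame(n)[:,:,::-1])
a=cv2.imread("pics/side6.png")[:,:,::-1];crop("s",a,270,90,90,100,7,"j1.png",10)
a=cv2.imread("pics/top6.png")[:,:,::-1];crop("t",a,380,125,80,90,7,"j2.png",10)
E
```

```text
[-0.0032  0.9814  1.6761] 25.9833
[-0.0947 -0.1154 -0.3736] 26.675
28.525 [ 0.3459 -1.1447  0.0209]
```

View pics/j1.png

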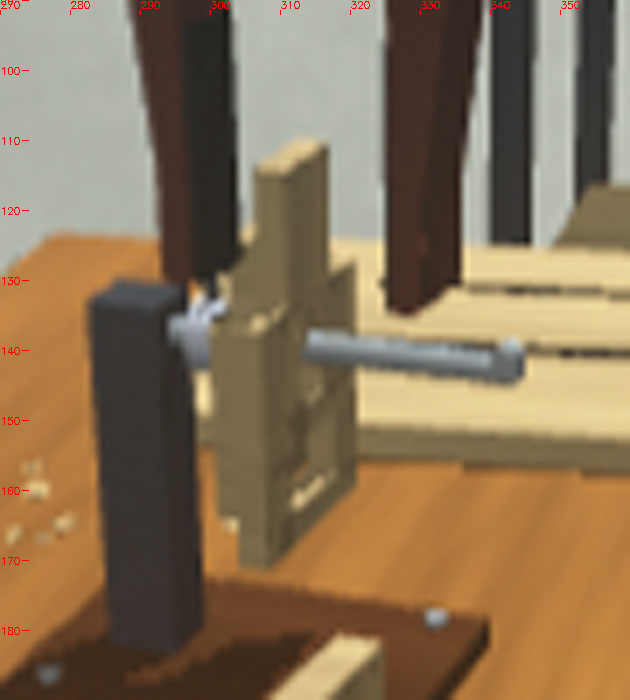

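View pics/j2.png

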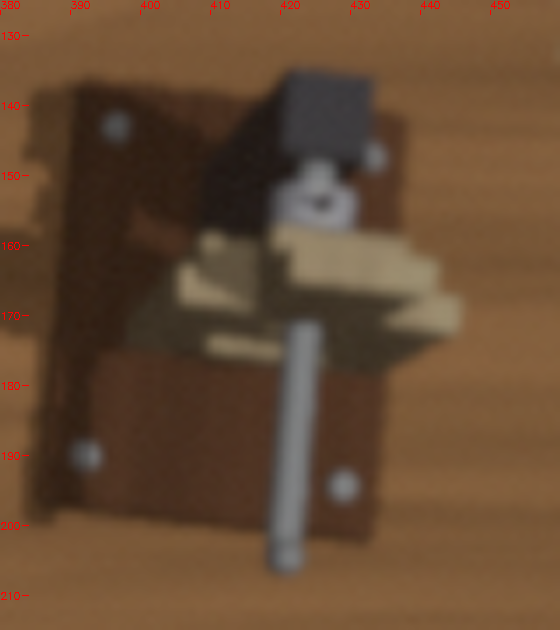

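```bash
python3 - <<'E'
from h import *
fetch('large')
for n in("side","top"): cv2.imwrite(f"pics/{n}7.png",bot.grab_frame(n)[:,:,::-1])
a=cv2.imread("pics/side7.png")[:,:,::-1];crop("s",a,270,90,100,110,6,"k1.png",10)
a=cv2.imread("pics/top7.png")[:,:,::-1];crop("t",a,380,145,80,90,7,"k2.png",10)
E
```

```text
at 29.575 [ 0.6505 -0.6457  0.3643]
grip 30.1833 0.011696578980104531 [-0.7463 -0.4418  1.6392]
prehook 32.4583 0.011737918580739757 [-0.4966 -0.0815 -1.1968] [ 0.0001  0.0008 -0.0003]
```

View pics/k1.png

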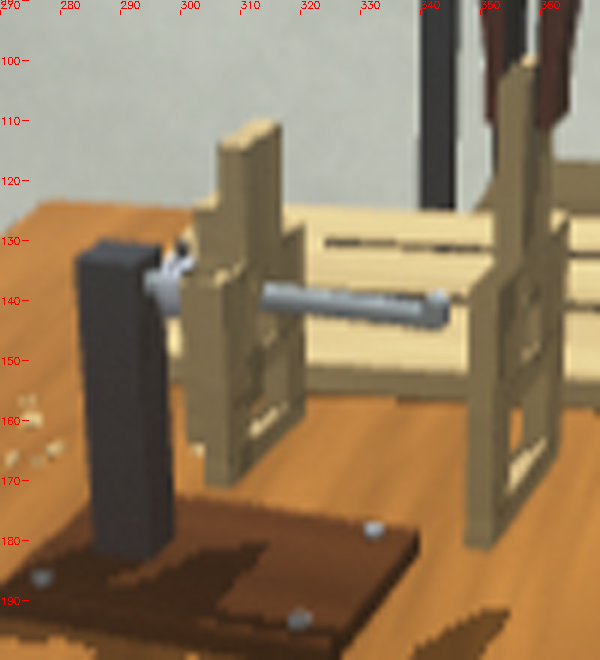

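View pics/k2.png

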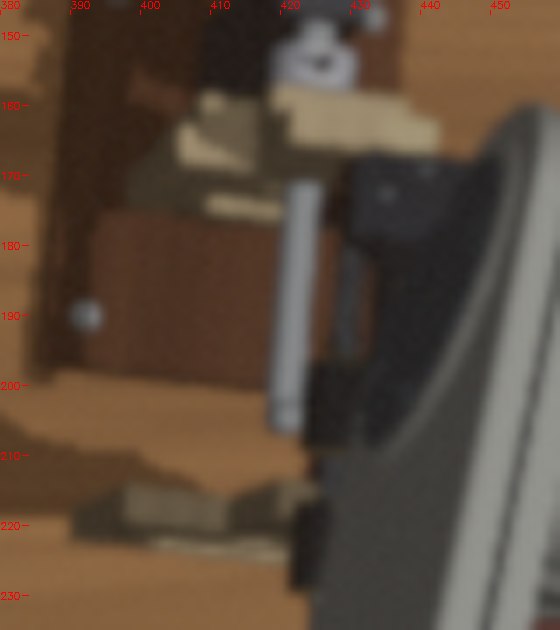

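```bash
python3 - <<'E'
from h import *
k='large';hy=.001
def st(m): 
    s=bot.state();print(m,'%.2f'%s['t'],s['force'],'%.2f'%(s['force']@HX));return s
bot.move_l(hp(k,-.070,.1597,hy),rate=.08)
if np.linalg.norm(st('past')['force'])>8: raise SystemExit
bot.move_l(hp(k,-.070,.1522,hy),rate=.05);bot.hold(.05);s=st('low')
# sideways relief from the V roof, if any
f=s['force'][1]
if abs(f)>1.2: hy+=.0012*np.sign(f); bot.move_l(hp(k,-.070,.1522,hy),rate=.03); st('shift')
bot.move_l(hp(k,-.0245,.1522,hy),rate=.08); bot.hold(.1); f0=np.mean([bot.state()['force']@HX]);st('tare')
hx=-.0245
while hx<-.010:
    hx+=.001; bot.move_l(hp(k,hx,.1522,hy),rate=.02); s=st('%.4f'%hx)
    if s['force']@HX<-8.2: break
bot.hold(.35); st('held'); print(hy)
E
```

```text
past 33.46 [ 0.0354  0.2465 -1.8047] 0.01
low 33.81 [ 0.0165  0.2035 -1.4733] -0.01
tare 34.62 [-0.2737  0.579  -1.332 ] -0.34
-0.0235 34.88 [ 0.4782  0.2247 -2.0122] 0.45
-0.0225 35.12 [ 0.2102 -0.0146 -1.9293] 0.21
-0.0215 35.38 [-0.6872  0.2904 -0.2693] -0.72
-0.0205 35.62 [ 0.2323 -0.22   -1.3824] 0.26
-0.0195 35.88 [-0.0387 -0.6365 -2.5409] 0.04
-0.0185 36.12 [ 0.7372  0.1632 -1.6336] 0.71
-0.0175 36.38 [-1.9136  0.0104 -0.6532] -1.90
-0.0165 36.62 [-5.4417  0.1578  1.2379] -5.42
-0.0155 36.88 [-5.9085  1.2661  3.0674] -6.02
-0.0145 37.12 [-8.6831  0.4134  3.6204] -8.67
held 37.48 [-8.5793  0.046   4.0627] -8.53
0.001
```

```bash
python3 - <<'E'
from h import *
k='large';hy=.001;hx=-.0183
bot.move_l(hp(k,hx,.1522,hy),rate=.015);print(bot.state()['force'])
bot.move_l(hp(k,hx,.1504,hy),rate=.02);s=bot.state();print(s['force'],s['t'])
bot.gripper_to(.045);s=bot.state();print(s['force'],s['t'])
bot.move_l(hp(k,hx,.1504,hy)+[0,0,.06],rate=.25)
bot.reach(np.r_[.45,.12,.32],quat(YR)); print(bot.state()['t'],bot.state()['force'])
for n in("side","top"): cv2.imwrite(f"pics/{n}8.png",bot.grab_frame(n)[:,:,::-1])
a=cv2.imread("pics/side8.png")[:,:,::-1];crop("s",a,270,80,90,100,7,"l1.png",10)
a=cv2.imread("pics/top8.png")[:,:,::-1];crop("t",a,380,125,80,90,7,"l2.png",10)
E
```

```text
[ 0.2291  0.6499 -2.8368]
[-0.4902 -0.9175  1.5013] 38.125
[0.1088 0.301  0.118 ] 38.8167
40.5583 [0.1396 0.4032 0.5725]
```

View pics/l1.png

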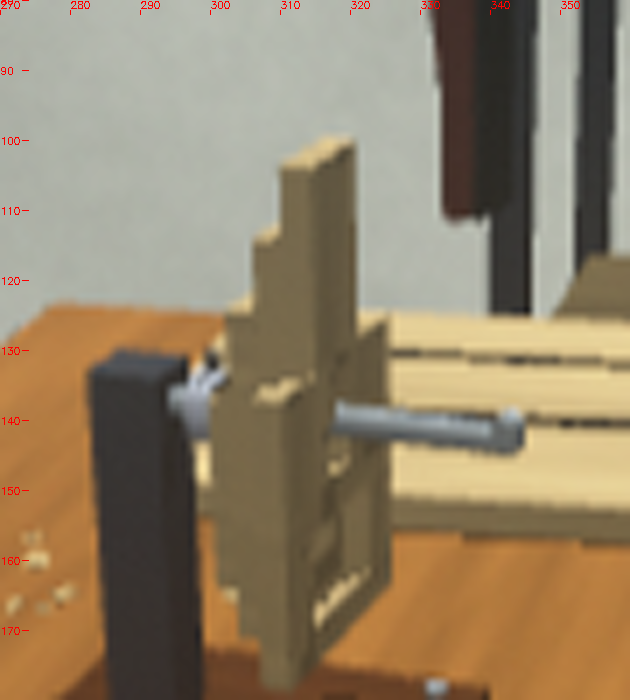

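View pics/l2.png

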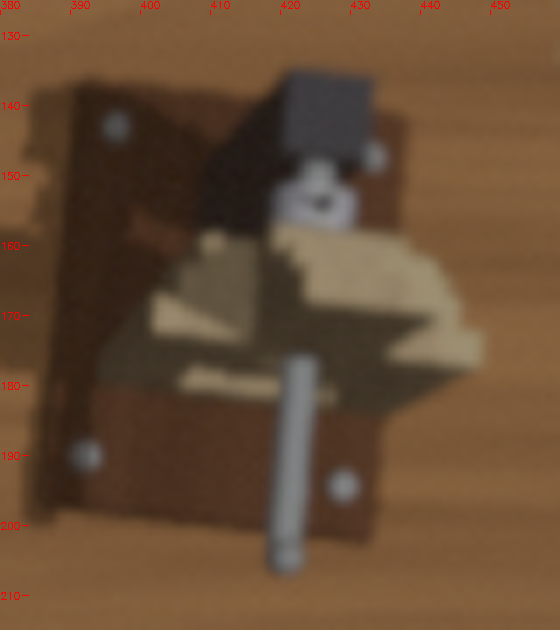

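View pics/side8.png

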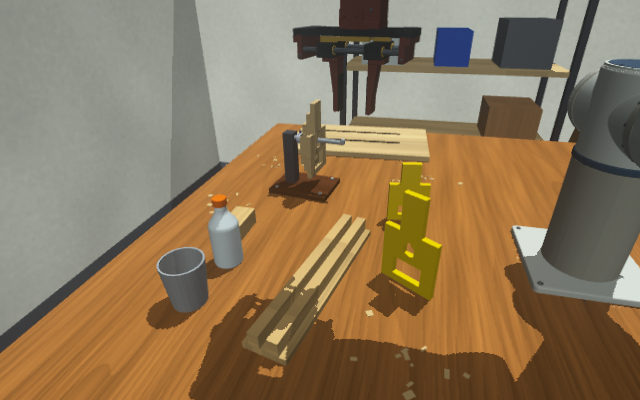

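```bash
python3 - <<'E'
from h import *
def pts():
    L=[]
    for k,x,w in(('small',.0053,.04),('medium',-.0067,.0475),('large',-.0187,.055)):
        for dx in(-.006,.006):
            L+= [np.r_[hk(x+dx,y),.15+z] for y,z in((.022,TAB[k]),(-.022,TAB[k]),(w,-BOT[k]))]
    return np.array(L)
for n,(x0,y0,w,hh,S) in {"side":(290,90,45,95,7),"top":(390,145,70,50,10)}.items():
    a=cv2.imread(f"pics/{n}8.png");im=cv2.resize(a[y0:y0+hh,x0:x0+w],None,fx=S,fy=S,interpolation=cv2.INTER_CUBIC)
    for i,(u,v) in enumerate(proj(n,pts())): cv2.circle(im,(int((u-x0+.5)*S),int((v-y0+.5)*S)),2,[(0,0,255),(255,0,0),(0,255,0)][i//6],-1)
    cv2.imwrite(f"pics/m_{n}.png",im)
E
```

```text
(no output)
```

View pics/m_side.png

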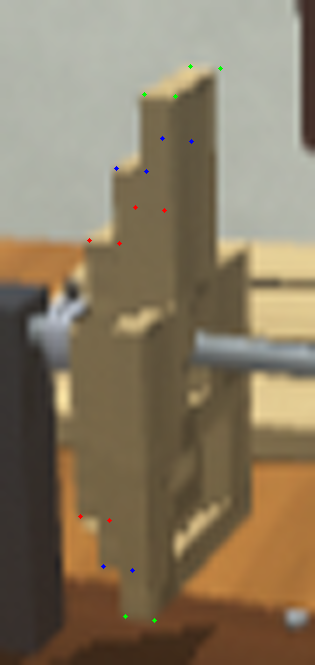

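View pics/m_top.png

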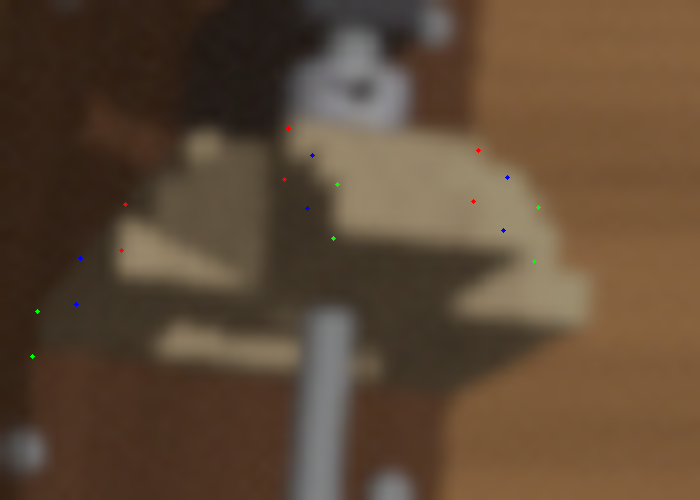

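```bash
python3 - <<'E'
from workcell import bot
bot.hand_in(); print(bot.state()['t'])
E
```

```text
the job is handed in; nothing more can be done
the job is handed in; nothing more can be done
```

I hung the small, medium and large templates on the bar in that order and handed the job in at about 41 s, well inside the 72 s limit. `hand_in` reported no verdict.

| Template | Peak push, from wrist force (N) | First touch along the bar, hook x (mm) |
|---|---|---|
| Small | about 8.2 | +5 |
| Medium | about 9.5 | −7 |
| Large | about 8.6 | −18 |

Each push was held at least 0.3 s and eased off before I opened the gripper.

**Final pictures:** All three hang upright, square and face to face against the stop, with no visible gaps. The seen corners lie within about 1 px of where a 12 mm spacing on the bar would put them. The gripper is clear of everything. The glue bottle, cup, offcut and yellow look-alikes look unmoved, though I only judged that by eye.

**What disagreed:**
- **Cameras:** The two cameras differ by about 2–3 mm, so I worked with their average.
- **Medium template:** Its hole rubbed sideways on the bar with about 3 N, and friction there blurred the first force reading. I pushed it about 1 mm further to be sure, then shifted it 1.5 mm sideways before letting go.

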